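# Clip a jar holder onto the worktop rail and stand the jar in it

## Task

Snap the blue cup-shaped jar holder onto a free stretch of the upper rail bar, cup towards you: press its clip straight down until both sprung arms have snapped past the bar and the holder is fully home, but never lean on the rail with more than about 25 N. Let go, then stand the herb jar with the black cap upright in the holder's cup. Do not slide the hook that hangs on the bar, and leave the tumbler, the pepper mill and the teaspoon where they are.

Things in the scene. Friction and masses are not known exactly. Their poses are not given: they have to be found in the camera images.
- rail: Rail fixed to the worktop: origin on the worktop midway between its posts; x away from you, y left along the bars, z up. Upper bar: 20 mm round tube, axis at x=0, free from y=-138 to 138 mm between black clamps, about 135 mm up, but clamped by hand anywhere up to 20 mm higher or lower, which this pose does not show. It does not give. Lower bar: 10 mm rod, 66 mm under it, 7.5 mm in front.
- hook (a joint): Where a small black wire hook (4 mm thick), with a steel measuring scoop 36 mm wide hanging from it, sits on the upper bar: its y in the rail's frame in m, 0 = middle, positive = left. It wraps the bar and hangs just in front of it, from 14 mm above the bar's axis to 106 mm below. It slides along if pushed.
- holder_tab (a point): Grip point in the black upright tab of the blue jar holder, 110 mm above its underside. Axes: x from the cup to the clip, y along the clip's groove, z up. The tab is 10 mm thick (x) and 28 wide (y), from 21 mm below this point to 14 above; pinch it from above across its thickness. Below it a bridge 26 mm wide (y) spreads from x=-26 to +18 mm: keep fingertips above that.
- holder_clip (a point): Axis of the clip's groove, 38 mm below the tab point, 72 mm above the holder's underside; same axes. It coincides with the upper bar's axis when home. The groove opens downward between two black sprung arms, 24 mm wide in y, before and behind the bar, that close to a 15 mm gap; their flared ends reach 17 mm below this point.
- holder: The whole holder, 124 mm high, 0.16 kg, standing on the worktop; origin under the cup's centre. Its lips touch the bar when the clip point is about 15 mm above the bar's axis; pushing on takes about 8 to 16 N until 7 mm above, then the arms snap in and the bridge lands hard on the bar. Within 2 mm in x it goes on, 4 mm off it jams; not past the widest point, it falls off when let go.
- clip_seat: Black rubber seat pad of the clip, 13 x 24 x 3 mm, under the holder's bridge, between the arms: it lands on top of the upper bar when the holder is home, and the push that it then bears must stay under 25 N. Its pose is that of the whole holder (origin under the cup's centre).
- holder_cup (a point): Centre of the holder's cup on its inner floor, 4 mm above the underside, 51 mm in front (-x) of the clip point; same axes. Cup open at the top, inner diameter 47 mm, outer 55 mm, white rim 42 mm above this point. A black heel behind it, flush with the underside, ends 14.5 mm in front of the clip's axis and leans on the lower bar.
- herb_jar_mid (a point): Glass herb jar with a black cap, a cylinder of diameter 40 mm and height 105 mm, 0.08 to 0.15 kg, standing upright; this point is its centre, 52.5 mm above its foot; z up. The cap is the top 21 mm, 41 mm across.
- tumbler: Clear glass tumbler, 80 mm across, 88 mm high, standing behind the rail; origin at the centre of its foot, z up. Leave alone.
- pepper_mill: Brown wooden pepper mill, 58 mm across, 170 mm high, standing behind the rail; origin at the centre of its foot, z up. Leave alone.
- teaspoon: Steel teaspoon lying flat near the front edge, 130 x 26 x 11 mm, long in x of its frame; origin under its middle. Leave alone.
Mind the look-alikes: they are no part of the job. What is shaped like the part that bears herb_jar_mid but green is not meant.

How it is judged:
By the outcome, as a careful person would: the job done as asked, in the order asked, and still so for the second after the job is handed in, with the robot touching nothing.
It also fails if it takes over 58 s, if anything falls off the work surface, if the arm or the gripper's body presses on something with over 40 N, if the wrist force passes 120 N, or if a joint passes its speed limit or range.

## Robot

A 7-joint arm with a two-finger parallel gripper is mounted at the origin on a cart in front of the work surface, level with it; the furniture and walls round the work are solid. World frame = base frame: x ahead of the robot, y to its left, z up, the work surface at z = 0. Lengths are in m, angles in rad, forces in N, time in s.
With the tool pointing down it reaches from about 0.375 to 0.925 m from the base axis. Payload 3.1 kg.
Tool frame: the origin (TCP) lies at the very end of the fingers, on their centre line; the grasp point (between the pads) lies 19 mm behind it; z points along the fingers, y is the direction in which the jaws open and shut (so a half turn about z gives the same grasp; the last joint's range is limited). The gripper opens to 85 mm and grips with 20 to 120 N. Pads are 22 mm wide; open, the fingers measure 114 mm over their backs; the gripper's body (76 mm by 85 mm) begins 54 mm behind the grasp point. The pads swing forward as they close: fully open they stand 13 mm farther back than shut.
Start: joints at [1.007, 0.383, 0.044, 1.598, -0.018, 1.161, -0.05], TCP at [0.292, -0.581, 0.231] pointing down, gripper open.
Joint ranges: [-2.61, 2.61], [-0.41, 2.15], [-1.48, 1.57], [0, 2.5], [-1.57, 4.71], [0.05, 1.97], [-2.85, 2.85]. Speed limits (rad/s): [2.79, 2.79, 3.14, 3.14, 3.14, 3.14, 3.14].

## Interface

Orientations are given as a unit quaternion [x, y, z, w].
In Python, from rig import state, read_camera, camera_params, ticket gives the robot as it stands. The module is installed in compiled form; this text tells all that it offers.
- The arm moves only by the tool jog_arm, never from a script. Its argument "rows" is text: rows parted by semicolons, each of 7 numbers parted by spaces: the turn, a rotation vector about the tool's x, y, z normalised to -1 to 1, where 1 is 180 degrees, then the shift along the tool's x, y, z normalised to -1 to 1, where 1 is 750 mm, then the opening, from 0 (shut) to 1 (fully open). In form: wx wy wz tx ty tz gripper; .... A call has 1 to 12 rows; each row is the pose to reach, as a shift and turn from the pose commanded when the call began, along the tool's axes at that moment, turning the shorter way round; what a row does not reach only later rows make up. A row lasts 1/8 s, in which the tool goes at most 62.5 mm and 10.7 degrees, less where a joint would pass 70% of its speed; a pose out of reach is approached as far as the arm can. A call with a number of a shift or a turn outside -1 to 1 is refused whole. A call with a gripper value outside its range is refused whole. The fingers move at their own pace and stop on an object; "grip_force" is the grip in N (left out, the last holds). Time passes only in rows, so rows that repeat a pose let the fingers close. It gives the time, the measured TCP pose, the force and the opening at its end, in the units of the state.
- state(): the state, without advancing time (a new reading comes with each control period).
- read_camera(name): name is "side" or "top"; returns the picture (400x640x3 uint8, red, green, blue); there is no depth.
- camera_params(name): a dict with "camera_matrix" (3x3 intrinsics, pixels), "extrinsics" (4x4, takes a point from world to camera coordinates). Camera axes: x right, y down, z forward; pixel columns grow to the right and rows downward; lengths in m; the calibration is good to about 2 mm. A picture is of the moment at which its call begins. camera_params takes no time and is no camera call.
- ticket.hand_in(): hands the job in, once; it reports no verdict.
The state is a dict: "time_s": time; "q": joint angles; "qd": joint speeds; "effort": joint torques, N m; "eef_pos": TCP position; "tcp_rot": TCP orientation; "force": force on the tool from outside, world axes, zero at the start; "ft_torque": the same for the moment, N m; "finger_gap": finger opening in m.
Only numpy, scipy, OpenCV 4.12 (cv2) and the standard library are available. Lean on these libraries where they do the work, as an engineer would, in place of code of your own. Each camera call takes 0.05 s, during which the arm holds its last target. There are 200 camera calls.

## Working session

There is one attempt and no reset: what is moved stays moved. The work goes in short steps, Python scripts to look and compute and a tool call to move; the robot and the scene stay as the last step left them, time stands still between calls to the robot, and variables do not carry over. Pictures are saved under pics/ and viewed, about 8 in all and at most 12, crops included, and the job is handed in when it is done.

Besides the shell and the picture viewer there is one more tool, called after "Request:" by a JSON object that holds its "name" and its "arguments", one argument or row to a line. jog_arm: Moves the arm, as the interface text tells. Scaled input: -1 to 1 covers 750 mm each way for a shift and 180 degrees each way for a turn. Its arguments: {"type":"object","properties":{"rows":{"type":"string"},"grip_force":{"type":"number"}},"required":["rows"]}

```bash
mkdir -p pics; python3 - <<'E'
from rig import *
import cv2,numpy as np
np.set_printoptions(precision=4,suppress=True)
for n in("side","top"):
    cv2.imwrite(f"pics/{n}0.png",read_camera(n)[:,:,::-1]); p=camera_params(n); print(n,p["camera_matrix"],p["extrinsics"])
s=state(); print({k:np.round(v,4) for k,v in s.items()})
E
```

```text
side [[449.3167   0.     326.578 ]
 [  0.     449.3167 195.6406]
 [  0.       0.       1.    ]] [[ 0.9998 -0.0123 -0.0143 -0.5812]
 [-0.0185 -0.5091 -0.8605  0.1838]
 [ 0.0033  0.8606 -0.5093  0.8475]
 [ 0.      0.      0.      1.    ]]
top [[424.2883   0.     325.6012]
 [  0.     424.2883 197.0834]
 [  0.       0.       1.    ]] [[-0.0003 -0.9998 -0.0206  0.1607]
 [-0.9936  0.0026 -0.1133  0.6144]
 [ 0.1133  0.0204 -0.9933  0.9375]
 [ 0.      0.      0.      1.    ]]
{'time_s': np.float64(0.1), 'q': array([ 1.0072,  0.3838,  0.0438,  1.5994, -0.0179,  1.1612, -0.0499]), 'qd': array([ 0.0001,  0.0003, -0.0002, -0.0028, -0.0002, -0.0005, -0.001 ]), 'effort': array([  0.0026, -43.4731,   1.029 , -25.0454,   0.0109,   0.0055,
         0.    ]), 'eef_pos': array([ 0.2916, -0.58  ,  0.23  ]), 'tcp_rot': array([ 0.973 ,  0.2308, -0.0003, -0.0012]), 'force': array([ 0.0447, -0.4965, -0.6796]), 'ft_torque': array([-0.021 , -0.0224, -0.08  ]), 'finger_gap': np.float64(0.0854)}
```

View pics/side0.png

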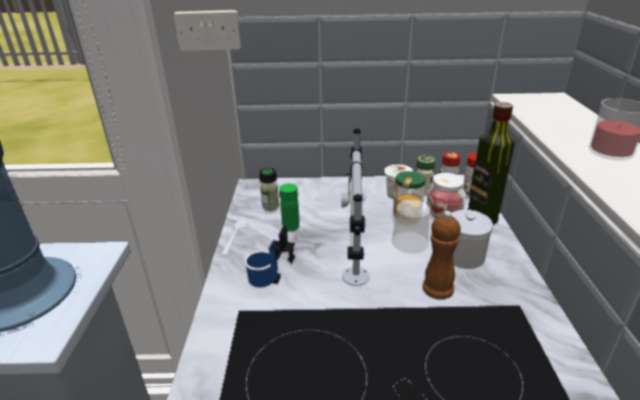

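View pics/top0.png

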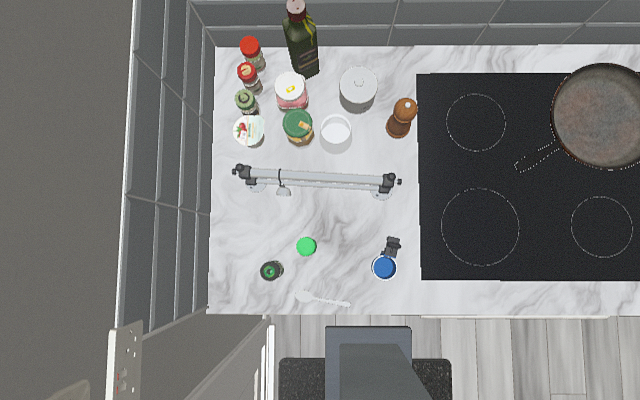

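The side view shows the rail (355,130–280), the holder with its blue cup (262,268) and black clip (285,245), the black-cap jar (268,190) and the green decoy (289,205). In the top view the bar runs from (245,175) to (390,183) with the hook at (283,180), the cup is at (384,267), the jar at (271,270) and the spoon at (323,298). I'll enlarge both.

```bash
python3 - <<'E'
import cv2
a=cv2.imread("pics/top0.png")[155:311,225:425]; cv2.imwrite("pics/top0z.png",cv2.resize(a,None,fx=3.8,fy=3.8,interpolation=cv2.INTER_CUBIC))
a=cv2.imread("pics/side0.png")[120:295,210:390]; cv2.imwrite("pics/side0z.png",cv2.resize(a,None,fx=3.4,fy=3.4,interpolation=cv2.INTER_CUBIC))
E
```

```text
(no output)
```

View pics/top0z.png

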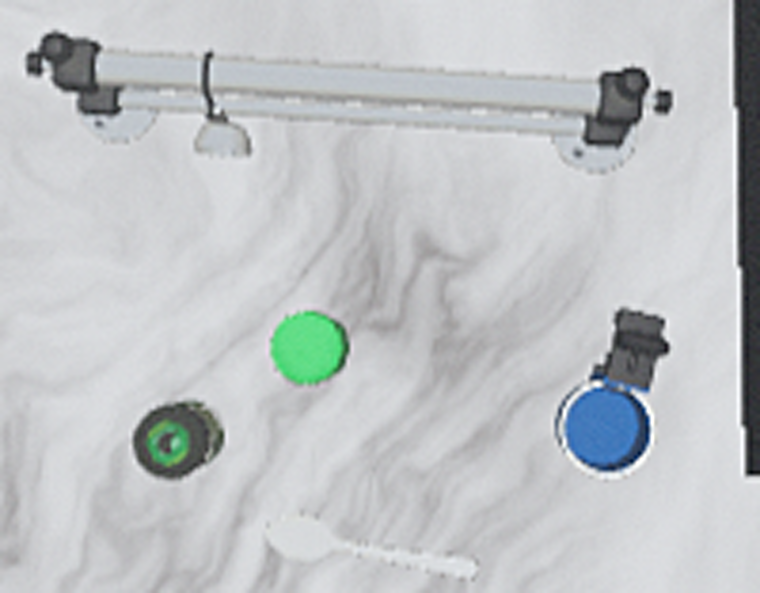

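View pics/side0z.png

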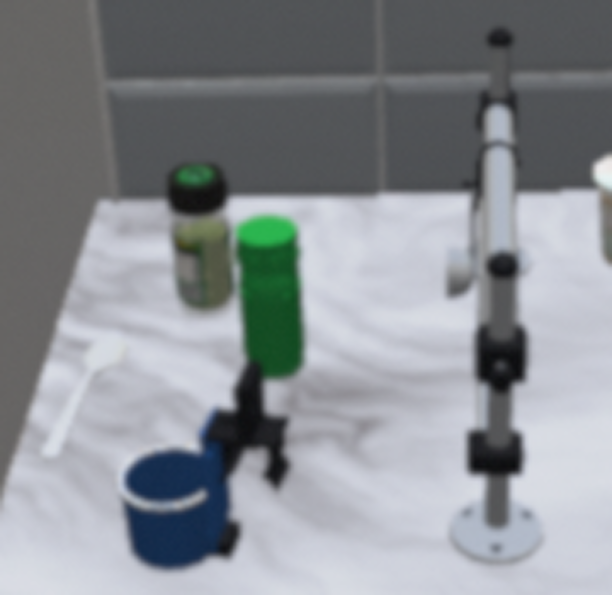

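The zooms resolve the bar (upper centre line roughly (100,66)→(600,96) in the top zoom), the hook at (210,80), the cup rim centre (604,428), the tab near (640,345) and the cap centre (172,440). Next I'll turn these into positions.

```bash
cat > h.py <<'E'
from rig import *
import cv2,numpy as np
from scipy.optimize import least_squares
np.set_printoptions(precision=4,suppress=True)
C={n:camera_params(n) for n in("side","top")}
def proj(n,P):
    E=C[n]["extrinsics"];c=np.atleast_2d(P)@E[:3,:3].T+E[:3,3];c=c@C[n]["camera_matrix"].T;return c[:,:2]/c[:,2:]
def onz(n,uv,z):
    E=C[n]["extrinsics"];R=E[:3,:3];o=-R.T@E[:3,3];d=R.T@np.linalg.inv(C[n]["camera_matrix"])@np.r_[uv,1];return o+d*(z-o[2])/d[2]
def tri(a,b):
    f=lambda P:np.r_[proj("top",P)[0]-a,proj("side",P)[0]-b]
    r=least_squares(f,[.6,0.2,.1]);return r.x,r.fun
tz=lambda u,v:np.array([225+u/3.8,155+v/3.8])-.3
sz=lambda u,v:np.array([210+u/3.4,120+v/3.4])-.3
E
python3 - <<'E'
from h import *
for n in C: E=C[n]["extrinsics"];print(n,-E[:3,:3].T@E[:3,3])
p=lambda s,*a:print(s,*a)
p("cup rim",onz("top",tz(604,428),.046),onz("side",sz(176,480),.046),*tri(tz(604,428),sz(176,480)))
p("tab top",onz("top",tz(640,345),.124),onz("side",sz(251,370),.124))
p("cap",onz("top",tz(170,441),.105),onz("side",sz(197,177),.105),*tri(tz(170,441),sz(197,177)))
p("flange near",onz("side",sz(497,533),0),onz("top",tz(597,140),0)); p("flange far",onz("top",tz(120,110),0))
p("post tops near",*tri(tz(632,82),sz(502,265))); p("far",*tri(tz(57,46),sz(500,38)))
p("hook",*tri(tz(207,54),sz(498,144)))
for z in(.125,.135,.145):p("bar",z,onz("top",tz(102,68),z),onz("top",tz(600,95),z),onz("side",sz(502,300),z)) 
E
```

```text
side [ 0.5817 -0.6429  0.5815]
top [0.5042 0.1399 1.0042]
cup rim [0.4559 0.0304 0.046 ] [0.4595 0.025  0.046 ] [0.4573 0.0301 0.0419] [-0.0999 -0.7435 -0.6404  0.0202]
tab top [0.5042 0.0192 0.124 ] [0.5065 0.0178 0.124 ]
cap [0.4516 0.2762 0.105 ] [0.4508 0.2749 0.105 ] [0.4511 0.2763 0.1043] [ 0.0259  0.2125  0.2353 -0.0106]
flange near [0.6387 0.0288 0.    ] [0.6317 0.0267 0.    ]
flange far [0.6517 0.3269 0.    ]
post tops near [0.6384 0.0284 0.1791] [ 0.0057  0.3676  0.3218 -0.0527]
far [0.6585 0.3268 0.1803] [ 0.0006  0.2785  0.3198 -0.0572]
hook [0.6575 0.2541 0.1369] [ 0.0164  2.294   2.4152 -0.4183]
bar 0.125 [0.6569 0.314  0.125 ] [0.6408 0.0388 0.125 ] [0.6427 0.0804 0.125 ]
bar 0.135 [0.6552 0.3121 0.135 ] [0.6393 0.0399 0.135 ] [0.6413 0.0646 0.135 ]
bar 0.145 [0.6534 0.3101 0.145 ] [0.6377 0.0411 0.145 ] [0.64   0.0487 0.145 ]
```

```bash
cat >> h.py <<'E'
from scipy.spatial.transform import Rotation as Ro
def goal(pos,yang,s=None):
    """row (wx wy wz tx ty tz) to TCP pos with tool down, tool y at world angle yang (deg)"""
    s=s or state();R=Ro.from_quat(s["tcp_rot"]);t=np.radians(yang)
    y=np.array([np.cos(t),np.sin(t),0]);z=np.array([0,0,-1.]);T=Ro.from_matrix(np.c_[np.cross(y,z),y,z])
    print(np.round(np.r_[(R.inv()*T).as_rotvec()/np.pi,R.inv().apply(np.array(pos)-s["eef_pos"])/.75],4))
E
python3 - <<'E'
from h import *
goal([.505,.019,.20],-13)
E
```

```text
[-0.0007 -0.0003 -0.2795  0.613  -0.5856  0.0414]
```

Request:
{"name": "jog_arm", "arguments": {
  "rows": "-0.0007 -0.0003 -0.2795 0.613 -0.5856 0.0414 1;-0.0007 -0.0003 -0.2795 0.613 -0.5856 0.0414 1;-0.0007 -0.0003 -0.2795 0.613 -0.5856 0.0414 1;-0.0007 -0.0003 -0.2795 0.613 -0.5856 0.0414 1;-0.0007 -0.0003 -0.2795 0.613 -0.5856 0.0414 1;-0.0007 -0.0003 -0.2795 0.613 -0.5856 0.0414 1;-0.0007 -0.0003 -0.2795 0.613 -0.5856 0.0414 1;-0.0007 -0.0003 -0.2795 0.613 -0.5856 0.0414 1;-0.0007 -0.0003 -0.2795 0.613 -0.5856 0.0414 1;-0.0007 -0.0003 -0.2795 0.613 -0.5856 0.0414 1;-0.0007 -0.0003 -0.2795 0.613 -0.5856 0.0414 1;-0.0007 -0.0003 -0.2795 0.613 -0.5856 0.0414 1"
}}

```text
time_s: 1.6
eef_pos: [0.505, 0.0188, 0.1998]
tcp_rot: [0.782, 0.623, -0.001, 0.001]
force: [-0.2, -1.2, 0.2]
finger_gap: 0.0855
```

```bash
python3 - <<'E'
from h import *
s=state();print(s["time_s"],s["eef_pos"],s["tcp_rot"],s["q"])
goal([.505,.019,.094],-13,s)
E
```

```text
1.6 [0.505  0.0188 0.1998] [ 0.7819  0.6234 -0.0007  0.0008] [ 0.3693  0.1835 -0.5326  1.9503  0.1104  1.036  -0.4369]
[ 0.0001  0.0007  0.0008  0.0006 -0.0002  0.141 ]
```

Request:
{"name": "jog_arm", "arguments": {
  "rows": "0 0 0 0 0 0.07 1;0 0 0 0 0 0.12 1;0 0 0 0 0 0.141 1;0 0 0 0 0 0.141 1;0 0 0 0 0 0.141 0;0 0 0 0 0 0.141 0;0 0 0 0 0 0.141 0;0 0 0 0 0 0.141 0;0 0 0 0 0 0.141 0;0 0 0 0 0 0.141 0",
  "grip_force": 90
}}

```text
time_s: 2.85
eef_pos: [0.506, 0.0179, 0.0948]
tcp_rot: [0.783, 0.623, 0.0, 0.001]
force: [0.9, -0.9, 0.6]
finger_gap: 0.0084
```

```bash
python3 - <<'E'
from h import *
s=state()
goal([.505,.019,.214],-13,s)
goal([.51,.13,.214],-3.86,s)
goal([.6465,.1477,.214],-3.86,s)
E
```

```text
[ 0.0008  0.0005  0.      0.0009 -0.0013 -0.1589]
[ 0.0007  0.0006 -0.0507  0.1466 -0.028  -0.1592]
[ 0.0007  0.0006 -0.0507  0.2105  0.144  -0.1589]
```

Request:
{"name": "jog_arm", "arguments": {
  "rows": "0 0 0 0 0 -0.04 0;0 0 0 0 0 -0.1 0;0 0 0 0 0 -0.159 0;0.0007 0.0006 -0.0507 0.07 -0.014 -0.159 0;0.0007 0.0006 -0.0507 0.1466 -0.028 -0.159 0;0.0007 0.0006 -0.0507 0.1466 -0.028 -0.159 0;0.0007 0.0006 -0.0507 0.18 0.05 -0.159 0;0.0007 0.0006 -0.0507 0.2 0.11 -0.159 0;0.0007 0.0006 -0.0507 0.2105 0.144 -0.159 0;0.0007 0.0006 -0.0507 0.2105 0.144 -0.159 0;0.0007 0.0006 -0.0507 0.2105 0.144 -0.159 0;0.0007 0.0006 -0.0507 0.2105 0.144 -0.159 0"
}}

```text
time_s: 4.35
eef_pos: [0.6448, 0.1477, 0.2134]
tcp_rot: [0.73, 0.683, -0.001, -0.0]
force: [0.4, -0.5, -2.2]
finger_gap: 0.0087
```

```bash
python3 - <<'E'
from h import *
a=read_camera("side")[:,:,::-1];cv2.imwrite("pics/side1.png",a)
b=read_camera("top")[:,:,::-1];cv2.imwrite("pics/top1.png",b)
z=lambda a:cv2.resize(a,None,fx=4,fy=4,interpolation=cv2.INTER_CUBIC)
cv2.imwrite("pics/c1.png",np.hstack([z(a[110:255,290:390]),z(b[125:270,275:375])]))
s=state();print(s["eef_pos"],s["tcp_rot"],s["force"],s["finger_gap"])
E
```

```text
[0.6453 0.1477 0.2138] [ 0.7304  0.6831 -0.0005 -0.0002] [-0.1732 -0.702  -1.9905] 0.008345099341432568
```

View pics/c1.png

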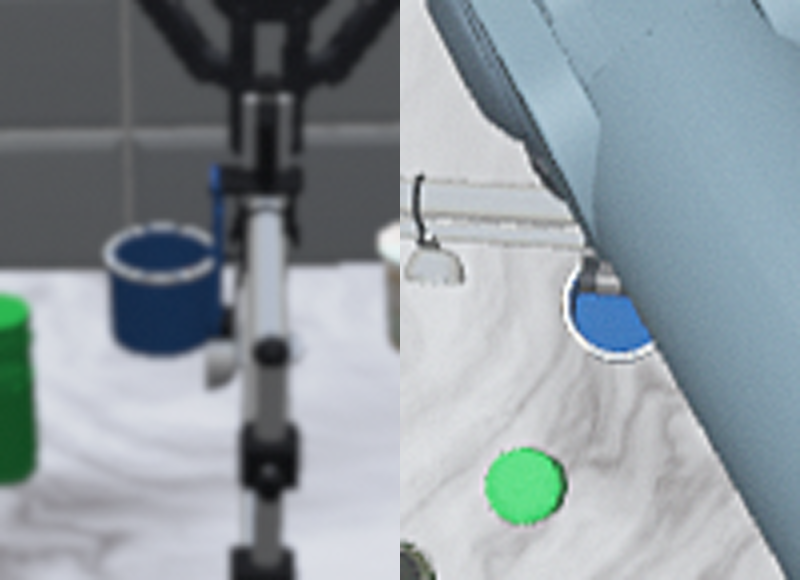

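The side crop (left) shows the holder held upright over the bar. The tab is at column ~266 and the clip arms at ~243 and 293, both in line with the bar (248–287). The top crop is mostly hidden by the arm, with the cup at (615,310). I'll measure the x offset and bar height numerically.

```bash
python3 - <<'E'
from h import *
a=cv2.imread("pics/side1.png",0);a0=cv2.imread("pics/side0.png",0)
for r in(135,140,147,152,156,160,165,170,175):print(r,a[r,340:372].tolist())
print("bar before")
for r in(155,160,170,180):print(r,a0[r,345:368].tolist())
# hook height: y from top view
hy=[(z,onz("top",tz(208,72),z)) for z in(.13,.14,.15)]
for z,P in hy: print("hooktop",z,P,proj("side",P),proj("top",P))
print("observed hook side row",sz(498,144))
for zz in(.12,.13,.14): print(zz,"pred bar at y=.1477,.06,.25 side:",proj("side",[[.6465,.1477,zz],[.6405,.06,zz],[.6535,.25,zz]]).ravel())
print("tab mid / clip pred",proj("side",[[.6453,.1477,.227],[.6453,.1477,.191]]))
E
grep -c . h.py
```

```text
135 [84, 84, 85, 85, 85, 83, 74, 50, 31, 34, 64, 102, 122, 111, 80, 56, 53, 54, 59, 83, 114, 116, 93, 60, 36, 42, 65, 79, 84, 83, 85, 84]
140 [84, 82, 83, 84, 83, 81, 72, 50, 31, 32, 54, 80, 86, 72, 48, 31, 30, 31, 34, 54, 80, 84, 68, 45, 34, 51, 74, 85, 88, 87, 87, 87]
147 [90, 90, 90, 90, 90, 89, 84, 69, 48, 40, 60, 81, 84, 65, 38, 22, 14, 16, 29, 56, 80, 82, 63, 40, 39, 56, 74, 84, 85, 85, 85, 86]
152 [83, 84, 86, 81, 62, 45, 37, 37, 37, 39, 45, 52, 52, 39, 26, 18, 16, 17, 26, 43, 56, 56, 47, 41, 42, 58, 75, 82, 83, 84, 83, 83]
156 [82, 78, 70, 65, 54, 41, 34, 31, 33, 32, 32, 34, 33, 30, 25, 20, 17, 20, 26, 29, 33, 33, 33, 33, 34, 49, 70, 80, 82, 83, 83, 83]
160 [82, 81, 74, 59, 49, 57, 71, 77, 70, 58, 62, 76, 98, 124, 136, 136, 132, 136, 142, 136, 110, 77, 48, 46, 68, 79, 82, 81, 82, 83, 83, 82]
165 [82, 80, 74, 60, 50, 58, 71, 68, 50, 27, 31, 55, 100, 144, 170, 181, 184, 184, 180, 157, 107, 54, 30, 42, 64, 77, 81, 82, 81, 81, 81, 82]
170 [101, 123, 114, 81, 56, 55, 65, 57, 48, 48, 42, 71, 118, 156, 176, 183, 185, 186, 184, 175, 148, 108, 71, 46, 48, 69, 78, 81, 81, 81, 81, 80]
1
[... 529 characters left out ...]
, 181, 183, 183, 182, 179, 168, 172, 195, 209, 211, 211, 209, 209]
hooktop 0.13 [0.6536 0.2544 0.13  ] [[356.7348 164.4005]] [[279.4368 173.6474]]
hooktop 0.14 [0.6519 0.2531 0.14  ] [[356.0957 160.6394]] [[279.4368 173.6474]]
hooktop 0.15 [0.6502 0.2518 0.15  ] [[355.4485 156.831 ]] [[279.4368 173.6474]]
observed hook side row [356.1706 162.0529]
0.12 pred bar at y=.1477,.06,.25 side: [356.83   192.3921 356.9156 216.0397 356.7469 169.3027]
0.13 pred bar at y=.1477,.06,.25 side: [356.9287 188.1279 357.0238 211.5341 356.8365 165.2968]
0.14 pred bar at y=.1477,.06,.25 side: [357.0285 183.8157 357.1332 206.9733 356.927  161.2497]
tab mid / clip pred [[357.3208 144.1587]
 [356.9427 161.0578]]
20
```

```bash
python3 - <<'E'
from h import *
goal([.6476,.1477,.174],-3.7)
E
```

```text
[-0.0003  0.0001 -0.0007  0.0002  0.0032  0.0531]
```

Request:
{"name": "jog_arm", "arguments": {
  "rows": "0 0 0 0 0.0032 0.02 0;0 0 0 0 0.0032 0.04 0;0 0 0 0 0.0032 0.053 0;0 0 0 0 0.0032 0.053 0;0 0 0 0 0.0032 0.053 0;0 0 0 0 0.0032 0.053 0"
}}

```text
time_s: 5.2
eef_pos: [0.6491, 0.1479, 0.1747]
tcp_rot: [0.731, 0.683, 0.0, -0.0]
force: [-0.3, 0.7, -0.8]
finger_gap: 0.0089
```

```bash
python3 - <<'E'
from h import *
a=read_camera("side")[:,:,::-1];cv2.imwrite("pics/side2.png",a)
cv2.imwrite("pics/c2.png",cv2.resize(a[130:220,310:400],None,fx=6.6,fy=6.6,interpolation=cv2.INTER_CUBIC))
s=state();print(s["eef_pos"],s["tcp_rot"],s["force"])
g=cv2.cvtColor(a,cv2.COLOR_BGR2GRAY)
for r in range(150,202,4):print(r,g[r,342:370].tolist())
E
```

```text
[0.649  0.1478 0.1747] [0.7306 0.6828 0.0004 0.    ] [-0.4066  0.391  -1.4366]
150 [72, 71, 71, 70, 64, 51, 35, 27, 26, 26, 27, 28, 33, 48, 70, 77, 69, 52, 46, 48, 40, 31, 30, 29, 26, 27, 34, 44]
154 [84, 84, 84, 85, 83, 83, 73, 51, 30, 33, 64, 101, 111, 92, 73, 72, 69, 55, 53, 81, 110, 111, 83, 47, 34, 49, 71, 82]
158 [83, 83, 83, 82, 83, 81, 73, 51, 33, 36, 56, 80, 84, 68, 44, 33, 32, 33, 38, 59, 81, 82, 62, 39, 32, 48, 71, 81]
162 [83, 82, 82, 83, 83, 82, 74, 53, 37, 41, 62, 82, 83, 64, 37, 21, 15, 20, 35, 64, 83, 83, 61, 40, 34, 48, 71, 81]
166 [83, 82, 83, 81, 81, 81, 77, 65, 47, 46, 67, 84, 82, 60, 32, 19, 16, 19, 40, 65, 84, 84, 66, 53, 57, 72, 80, 82]
170 [82, 83, 83, 79, 64, 47, 41, 37, 32, 34, 42, 50, 51, 36, 24, 16, 16, 19, 30, 48, 57, 56, 48, 45, 55, 72, 81, 82]
174 [80, 82, 82, 79, 61, 44, 36, 34, 34, 33, 36, 38, 37, 31, 25, 20, 18, 20, 27, 32, 38, 37, 35, 38, 52, 70, 77, 79]
178 [206, 195, 162, 108, 67, 79, 100, 88, 55, 44, 80, 124, 154, 167, 169, 169, 169, 164, 147, 126, 122, 106, 93, 134, 182, 203, 206, 206]
182 [215, 203, 168, 112, 73, 79, 91, 77, 47, 26, 39, 82, 134, 170, 183, 186, 187, 181, 162, 124, 77, 41, 58, 120, 179, 207, 214, 215]
186 [144, 155, 136, 94, 61, 71, 85, 73, 58, 79, 110, 144, 171, 183, 186, 186, 186, 183, 172, 164, 160, 137, 100, 103, 155, 197, 213, 219]
190 [43, 49, 53, 50, 51, 75, 108, 132, 148, 157, 153, 162, 176, 184, 186, 186, 187, 183, 174, 173, 189, 201, 202, 201, 202, 206, 209, 211]
194 [157, 138, 103, 67, 52, 69, 99, 123, 142, 155, 149, 145, 138, 126, 109, 95, 98, 104, 115, 127, 150, 176, 191, 203, 212, 214, 214, 214]
198 [40, 40, 42, 45, 54, 85, 122, 141, 151, 152, 125, 77, 40, 26, 30, 34, 33, 31, 30, 51, 105, 156, 177, 185, 198, 209, 213, 215]
```

View pics/c2.png

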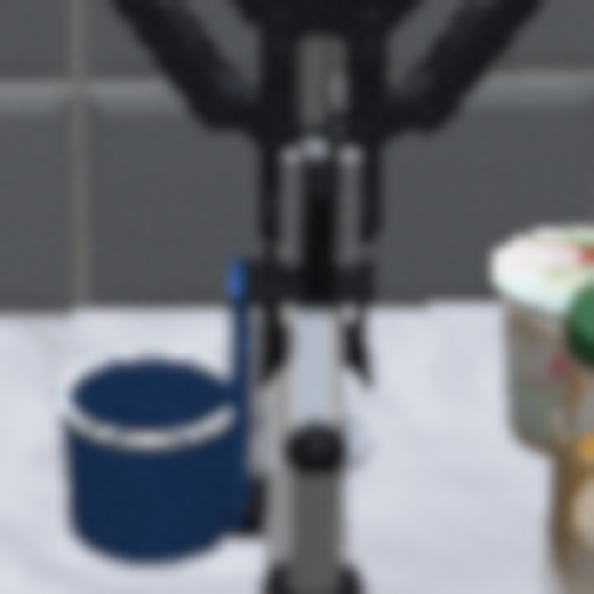

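The crop shows the clip arms (265,350) and (358,350) straddling the bar, which is centred at about 315, and the fingertips clear above the bridge. The clip sits about 1 mm too far out, so I'll correct x by -1 mm and descend towards contact.

Request:
{"name": "jog_arm", "arguments": {
  "rows": "0 0 0 0 -0.0013 0.006 0;0 0 0 0 -0.0013 0.0133 0;0 0 0 0 -0.0013 0.0133 0;0 0 0 0 -0.0013 0.0133 0"
}}

```text
time_s: 5.75
eef_pos: [0.6475, 0.1476, 0.1638]
tcp_rot: [0.731, 0.683, -0.0, -0.0]
force: [0.1, -0.4, -1.9]
finger_gap: 0.0084
```

Request:
{"name": "jog_arm", "arguments": {
  "rows": "0 0 0 0 0 0.0013 0;0 0 0 0 0 0.0013 0"
}}

```text
time_s: 6.0
eef_pos: [0.6476, 0.1476, 0.163]
tcp_rot: [0.731, 0.683, -0.0, -0.0]
force: [0.0, 0.6, -1.2]
finger_gap: 0.0089
```

Request:
{"name": "jog_arm", "arguments": {
  "rows": "0 0 0 0 0 0.0013 0;0 0 0 0 0 0.0013 0"
}}

```text
time_s: 6.25
eef_pos: [0.6475, 0.1476, 0.1619]
tcp_rot: [0.731, 0.683, -0.0, -0.0]
force: [1.0, 0.0, -1.8]
finger_gap: 0.0089
```

Request:
{"name": "jog_arm", "arguments": {
  "rows": "0 0 0 0 0 0.0013 0;0 0 0 0 0 0.0013 0"
}}

```text
time_s: 6.5
eef_pos: [0.6475, 0.1477, 0.1611]
tcp_rot: [0.731, 0.683, -0.0, -0.0]
force: [-1.0, -0.2, -0.9]
finger_gap: 0.0088
```

Request:
{"name": "jog_arm", "arguments": {
  "rows": "0 0 0 0 0 0.0013 0;0 0 0 0 0 0.0013 0"
}}

```text
time_s: 6.75
eef_pos: [0.6476, 0.1478, 0.1607]
tcp_rot: [0.731, 0.683, -0.0, -0.0]
force: [-1.9, -0.7, 3.8]
finger_gap: 0.0087
```

Request:
{"name": "jog_arm", "arguments": {
  "rows": "0 0 0 0 0 0.0013 0;0 0 0 0 0 0.0013 0"
}}

```text
time_s: 7.0
eef_pos: [0.6477, 0.1479, 0.1602]
tcp_rot: [0.731, 0.683, 0.0, -0.0]
force: [-2.0, -0.1, 5.3]
finger_gap: 0.0085
```

Request:
{"name": "jog_arm", "arguments": {
  "rows": "0 0 0 0 0 0.0013 0;0 0 0 0 0 0.0013 0"
}}

```text
time_s: 7.25
eef_pos: [0.6478, 0.148, 0.1598]
tcp_rot: [0.731, 0.683, 0.0, -0.0]
force: [-3.8, -1.7, 6.5]
finger_gap: 0.0088
```

Request:
{"name": "jog_arm", "arguments": {
  "rows": "0 0 0 0 0 0.0013 0;0 0 0 0 0 0.0013 0"
}}

```text
time_s: 7.5
eef_pos: [0.6479, 0.1481, 0.1592]
tcp_rot: [0.731, 0.683, 0.0, 0.0]
force: [-4.3, -1.5, 7.9]
finger_gap: 0.0089
```

Contact came at TCP z≈0.161, so the bar axis is at about 0.123. Fx is negative, meaning the clip sits slightly too far out, so I'll ease x back.

Request:
{"name": "jog_arm", "arguments": {
  "rows": "0 0 0 0 -0.0016 0 0;0 0 0 0 -0.0016 0 0"
}}

```text
time_s: 7.75
eef_pos: [0.6476, 0.1481, 0.1591]
tcp_rot: [0.731, 0.683, 0.001, 0.001]
force: [-1.6, -1.3, 7.0]
finger_gap: 0.0086
```

Request:
{"name": "jog_arm", "arguments": {
  "rows": "0 0 0 0 0 0.0013 0;0 0 0 0 0 0.0013 0"
}}

```text
time_s: 8.0
eef_pos: [0.6476, 0.1482, 0.1582]
tcp_rot: [0.731, 0.683, 0.001, 0.001]
force: [-2.2, -1.0, 6.6]
finger_gap: 0.0084
```

Request:
{"name": "jog_arm", "arguments": {
  "rows": "0 0 0 0 0 0.0013 0;0 0 0 0 0 0.0013 0"
}}

```text
time_s: 8.25
eef_pos: [0.6476, 0.1483, 0.1572]
tcp_rot: [0.731, 0.683, 0.001, 0.0]
force: [-1.8, 0.1, 5.7]
finger_gap: 0.0087
```

Request:
{"name": "jog_arm", "arguments": {
  "rows": "0 0 0 0 -0.0004 0.0013 0;0 0 0 0 -0.0004 0.0013 0"
}}

```text
time_s: 8.5
eef_pos: [0.6473, 0.1484, 0.1552]
tcp_rot: [0.731, 0.683, 0.001, 0.0]
force: [-0.1, -0.4, 1.6]
finger_gap: 0.0086
```

Request:
{"name": "jog_arm", "arguments": {
  "rows": "0 0 0 0 0 0.0013 0;0 0 0 0 0 0.0013 0"
}}

```text
time_s: 8.75
eef_pos: [0.6469, 0.1478, 0.1521]
tcp_rot: [0.731, 0.683, 0.001, -0.0]
force: [4.3, 1.5, -5.5]
finger_gap: 0.0086
```

Request:
{"name": "jog_arm", "arguments": {
  "rows": "0 0 0 0 0 0.0013 0;0 0 0 0 0 0.0013 0"
}}

```text
time_s: 9.0
eef_pos: [0.6466, 0.1465, 0.1499]
tcp_rot: [0.731, 0.683, -0.0, 0.0]
force: [5.2, 0.8, -8.0]
finger_gap: 0.0084
```

Request:
{"name": "jog_arm", "arguments": {
  "rows": "0 0 0 0 0 0.0013 0;0 0 0 0 0 0.0013 0"
}}

```text
time_s: 9.25
eef_pos: [0.6465, 0.146, 0.1487]
tcp_rot: [0.731, 0.682, -0.001, 0.0]
force: [6.5, 0.4, -8.8]
finger_gap: 0.0088
```

The arms have snapped past and the clip is now pulling the tool down. I'll follow it down to the seat.

Request:
{"name": "jog_arm", "arguments": {
  "rows": "0 0 0 0 0.0016 0.002 0;0 0 0 0 0.0016 0.002 0"
}}

```text
time_s: 9.5
eef_pos: [0.6468, 0.1461, 0.148]
tcp_rot: [0.731, 0.682, -0.002, -0.0]
force: [4.6, -1.2, -8.8]
finger_gap: 0.0085
```

Request:
{"name": "jog_arm", "arguments": {
  "rows": "0 0 0 0 0 0.0013 0;0 0 0 0 0 0.0013 0"
}}

```text
time_s: 9.75
eef_pos: [0.6469, 0.1463, 0.1481]
tcp_rot: [0.731, 0.683, -0.001, -0.0]
force: [3.5, -2.4, -7.1]
finger_gap: 0.0089
```

Request:
{"name": "jog_arm", "arguments": {
  "rows": "0 0 0 0 0 0.0013 0;0 0 0 0 0 0.0013 0"
}}

```text
time_s: 10.0
eef_pos: [0.647, 0.1472, 0.1477]
tcp_rot: [0.731, 0.683, -0.001, -0.0]
force: [3.0, -3.4, -5.1]
finger_gap: 0.0085
```

Request:
{"name": "jog_arm", "arguments": {
  "rows": "0 0 0 0 0 0.0013 0;0 0 0 0 0 0.0013 0"
}}

```text
time_s: 10.25
eef_pos: [0.6472, 0.1486, 0.1473]
tcp_rot: [0.73, 0.683, 0.0, -0.001]
force: [1.7, -0.9, -3.7]
finger_gap: 0.0088
```

Request:
{"name": "jog_arm", "arguments": {
  "rows": "0 0 0 0 0 0.0013 0;0 0 0 0 0 0.0013 0"
}}

```text
time_s: 10.5
eef_pos: [0.6472, 0.149, 0.1467]
tcp_rot: [0.73, 0.683, 0.0, -0.001]
force: [0.4, -0.0, -0.1]
finger_gap: 0.0088
```

Request:
{"name": "jog_arm", "arguments": {
  "rows": "0 0 0 0 0 0.0013 0;0 0 0 0 0 0.0013 0"
}}

```text
time_s: 10.75
eef_pos: [0.6473, 0.149, 0.1466]
tcp_rot: [0.73, 0.683, 0.0, -0.001]
force: [-1.8, -0.9, 4.7]
finger_gap: 0.0089
```

Request:
{"name": "jog_arm", "arguments": {
  "rows": "0 0 0 0 0 0.0013 0;0 0 0 0 0 0.0013 0"
}}

```text
time_s: 11.0
eef_pos: [0.6473, 0.149, 0.1466]
tcp_rot: [0.73, 0.683, 0.0, -0.0]
force: [-2.8, -0.9, 8.5]
finger_gap: 0.0086
```

Request:
{"name": "jog_arm", "arguments": {
  "rows": "0 0 0 0 0 0.0013 0;0 0 0 0 0 0.0013 0"
}}

```text
time_s: 11.25
eef_pos: [0.6473, 0.149, 0.1465]
tcp_rot: [0.73, 0.683, 0.0, -0.0]
force: [-4.2, -1.2, 11.5]
finger_gap: 0.0085
```

Seated firmly: z is stuck at 0.1466 while the force climbed to 11.5 N. I'll unload, let go and rise.

Request:
{"name": "jog_arm", "arguments": {
  "rows": "0 0 0 0 0.0008 -0.004 0;0 0 0 0 0.0008 -0.004 0;0 0 0 0 0.0008 -0.004 0.5;0 0 0 0 0.0008 -0.004 0.5;0 0 0 0 0.0008 -0.004 0.5;0 0 0 0 0.0008 -0.004 0.5;0 0 0 0 0.0008 -0.05 0.5;0 0 0 0 0.0008 -0.12 0.5;0 0 0 0 0.0008 -0.16 0.7;0 0 0 0 0.0008 -0.16 1"
}}

```text
time_s: 12.5
eef_pos: [0.65, 0.1487, 0.267]
tcp_rot: [0.731, 0.683, 0.003, 0.001]
force: [0.5, 0.1, 0.7]
finger_gap: 0.0755
```

```bash
python3 - <<'E'
from h import *
s=state();print(s["eef_pos"],s["force"],s["q"])
goal([.45,.15,.27],-3.7,s)
goal([.4511,.2755,.20],-3.7,s)
goal([.4511,.2755,.20],30,s)
E
```

```text
[0.65   0.1487 0.267 ] [0.4979 0.1175 0.6649] [ 0.1506  0.45   -0.5909  1.4943  0.2573  1.2684 -0.5369]
[ 0.002  -0.0008 -0.001  -0.0162 -0.2661 -0.0058]
[ 0.002  -0.0008 -0.001   0.1506 -0.2766  0.0879]
[ 0.0022 -0.0002 -0.1882  0.1506 -0.2766  0.0879]
```

```bash
python3 - <<'E'
from h import *
goal([.4512,.2757,.20],86.3)
goal([.45,.24,.267],60)
E
```

```text
[ 0.0022  0.001  -0.501   0.1508 -0.2765  0.0879]
[ 0.0022  0.0004 -0.3549  0.1035 -0.2743 -0.0015]
```

Request:
{"name": "jog_arm", "arguments": {
  "rows": "0.001 0 -0.06 0.02 -0.08 0 1;0.002 0.0004 -0.12 0.05 -0.16 0 1;0.0022 0.0004 -0.18 0.08 -0.22 0 1;0.0022 0.0005 -0.24 0.12 -0.2765 0 1;0.0022 0.001 -0.3 0.1508 -0.2765 0.03 1;0.0022 0.001 -0.36 0.1508 -0.2765 0.06 1;0.0022 0.001 -0.42 0.1508 -0.2765 0.088 1;0.0022 0.001 -0.47 0.1508 -0.2765 0.088 1;0.0022 0.001 -0.501 0.1508 -0.2765 0.088 1;0.0022 0.001 -0.501 0.1508 -0.2765 0.088 1;0.0022 0.001 -0.501 0.1508 -0.2765 0.088 1"
}}

```text
time_s: 13.88
eef_pos: [0.4482, 0.2741, 0.1964]
tcp_rot: [0.033, 0.999, -0.001, -0.004]
force: [0.6, 0.5, -0.0]
finger_gap: 0.0855
```

```bash
python3 - <<'E'
from h import *
b=read_camera("top")[:,:,::-1];cv2.imwrite("pics/top3.png",b);a=read_camera("side")[:,:,::-1];cv2.imwrite("pics/side3.png",a)
z=lambda a:cv2.resize(a,None,fx=4,fy=4,interpolation=cv2.INTER_CUBIC)
cv2.imwrite("pics/c3.png",np.hstack([z(a[130:275,250:350][:, :100]),z(a[130:275,300:400][:, :1]),z(b[150:295,260:358])]))
s=state();print(s["time_s"],s["eef_pos"],s["tcp_rot"],s["force"],s["q"]); goal([.4512,.2757,.20],86.3,s)
E
```

```text
13.975 [0.4484 0.2743 0.1968] [ 0.0326  0.9995 -0.0012 -0.0038] [-0.9224  0.0635 -0.0937] [ 0.207   0.3318 -0.9607  1.8884  0.3027  1.0851  0.6316]
[-0.0008 -0.0024 -0.0002 -0.0035  0.0021 -0.0043]
```

View pics/c3.png

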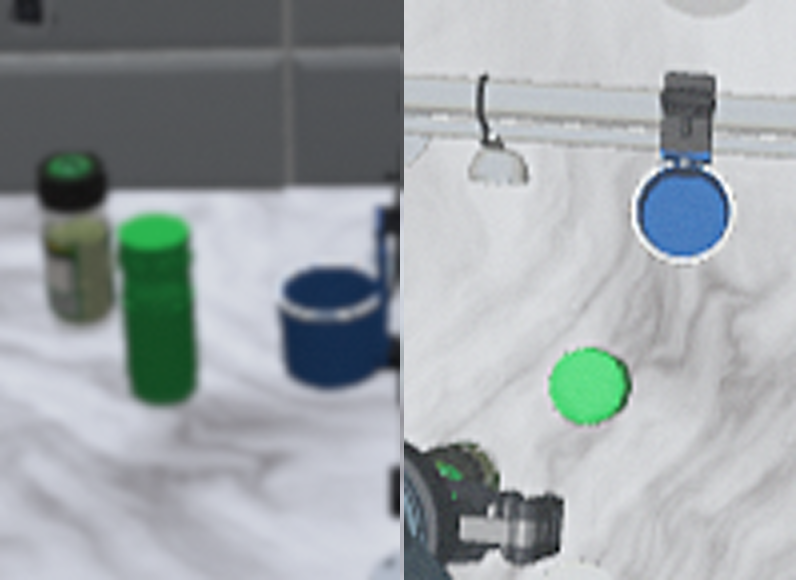

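The top view (right half) shows the holder seated on the bar, with the cup centre at (683,214) and the tab over the bar at (690,90). The hook (483,110) looks unmoved. The gripper is over the black-cap jar. I'll use the cup to calibrate the top camera against the robot.

```bash
python3 - <<'E'
from h import *
b=cv2.imread("pics/top3.png");hsv=cv2.cvtColor(b,cv2.COLOR_BGR2HSV)
m=cv2.inRange(hsv,(100,100,60),(125,255,255));m[:185]=0;m[:,:300]=0
n,l,st,c=cv2.connectedComponentsWithStats(m);i=1+np.argmax(st[1:,4]);print("cup blob",st[i],c[i])
uv=np.array([260+(683-404)/4,150+214/4])-.3
print("cup rim by top cam",onz("top",uv,.0978),"robot-derived (.5964,.1523)")
print(proj("top",[[.5964,.1523,.0978]]),uv)
p0=cv2.imread("pics/top0.png");h0=cv2.cvtColor(p0,cv2.COLOR_BGR2GRAY)[255:286,255:290]
k=(h0<75).astype(np.uint8);n,l,st,c=cv2.connectedComponentsWithStats(k);i=1+np.argmax(st[1:,4]);hull=cv2.convexHull(np.argwhere(l==i)[:,::-1].astype(np.int32));
(cx,cy),r=cv2.minEnclosingCircle(hull);print("cap circ",cx+255,cy+255,r,onz("top",[cx+255,cy+255],.105),"clicked",tz(170,441))
p3=[cv2.cvtColor(cv2.imread(f"pics/top{i}.png"),cv2.COLOR_BGR2GRAY)[168:205,268:300].astype(np.float32) for i in(0,3)]
print("hook shift px",cv2.phaseCorrelate(*p3))
E
```

```text
cup blob [319 188  22  26 388] [329.7577 202.3093]
cup rim by top cam [0.5944 0.1502 0.0978] robot-derived (.5964,.1523)
[[328.492  202.2842]] [329.45 203.2 ]
cap circ 270.0 275.5 8.01570987701416 [0.4418 0.2749 0.105 ] clicked [269.4368 270.7526]
hook shift px ((0.03699054692748582, -0.008820670895577365), 0.9912018401548266)
```

```bash
python3 - <<'E'
from h import *
s=dict(state());s["eef_pos"]=np.array([.4505,.2755,.199]);goal([.453,.278,.13],86.3,s)
E
```

```text
[-0.0008 -0.0024 -0.0002 -0.0038  0.0038  0.092 ]
```

Request:
{"name": "jog_arm", "arguments": {
  "rows": "-0.0008 -0.0024 0 -0.0038 0.0038 0.05 1;-0.0008 -0.0024 0 -0.0038 0.0038 0.092 1;-0.0008 -0.0024 0 -0.0038 0.0038 0.092 1;-0.0008 -0.0024 0 -0.0038 0.0038 0.092 1;-0.0008 -0.0024 0 -0.0038 0.0038 0.092 1"
}}

```text
time_s: 14.6
eef_pos: [0.4523, 0.2779, 0.1298]
tcp_rot: [0.032, 0.999, 0.001, 0.002]
force: [-0.3, 0.5, 0.1]
finger_gap: 0.0853
```

```bash
python3 - <<'E'
from h import *
s=state();print(s["eef_pos"],s["tcp_rot"]);goal([.453,.278,.076],86.3)
E
```

```text
[0.4523 0.2779 0.1298] [0.0323 0.9995 0.0009 0.0016]
[ 0.0006  0.001  -0.     -0.0008  0.0001  0.0717]
```

Request:
{"name": "jog_arm", "arguments": {
  "rows": "0 0.0005 0 -0.0008 0 0.04 1;0 0.0005 0 -0.0008 0 0.0717 1;0 0.0005 0 -0.0008 0 0.0717 1;0 0.0005 0 -0.0008 0 0.0717 0;0 0.0005 0 -0.0008 0 0.0717 0;0 0.0005 0 -0.0008 0 0.0717 0;0 0.0005 0 -0.0008 0 0.0717 0;0 0.0005 0 -0.0008 0 0.0717 0",
  "grip_force": 40
}}

```text
time_s: 15.6
eef_pos: [0.4528, 0.2774, 0.0756]
tcp_rot: [0.032, 0.999, 0.0, 0.0]
force: [-0.7, -1.6, 5.7]
finger_gap: 0.0394
```

```bash
python3 - <<'E'
from h import *
s=state();print(s["eef_pos"],s["tcp_rot"],s["finger_gap"],s["force"])
z=s["eef_pos"][2]
goal([.453,.278,z+.10],86.3,s);goal([.52,.20,z+.10],86.3,s);goal([.5962,.1521,z+.10],86.3,s)
E
```

```text
[0.4528 0.2774 0.0756] [0.0323 0.9995 0.0003 0.0004] 0.039366778056089305 [-0.7278 -1.6304  5.7015]
[ 0.0002  0.0003 -0.     -0.0004  0.0009 -0.1333]
[ 0.0002  0.0003 -0.     -0.0963 -0.0971 -0.1333]
[ 0.0002  0.0003 -0.     -0.2018 -0.1543 -0.1333]
```

Request:
{"name": "jog_arm", "arguments": {
  "rows": "0 0 0 0 0 -0.05 0;0 0 0 0 0 -0.11 0;0 0 0 0 0 -0.17 0;0 0 0 -0.04 -0.03 -0.17 0;0 0 0 -0.09 -0.07 -0.17 0;0 0 0 -0.14 -0.11 -0.17 0;0 0 0 -0.18 -0.14 -0.17 0;0 0 0 -0.2018 -0.1543 -0.17 0;0 0 0 -0.2018 -0.1543 -0.17 0;0 0 0 -0.2018 -0.1543 -0.17 0;0 0 0 -0.2018 -0.1543 -0.17 0"
}}

```text
time_s: 16.98
eef_pos: [0.594, 0.154, 0.2018]
tcp_rot: [0.03, 1.0, 0.0, -0.001]
force: [1.1, 0.3, -1.0]
finger_gap: 0.0395
```

```bash
python3 - <<'E'
from h import *
b=read_camera("top")[:,:,::-1];cv2.imwrite("pics/top4.png",b);a=read_camera("side")[:,:,::-1];cv2.imwrite("pics/side4.png",a)
z=lambda a:cv2.resize(a,None,fx=4,fy=4,interpolation=cv2.INTER_CUBIC)
cv2.imwrite("pics/c4.png",np.hstack([z(a[100:245,285:385]),z(b[130:275,280:378])]))
s=state();print(s["eef_pos"],s["tcp_rot"],s["finger_gap"],s["force"]);goal([.5962,.1521,.145],86.3,s)
P=s["eef_pos"];o=P[2]-.0756
print("foot/ jar col pred",proj("side",[[*P[:2],o],[*P[:2],o+.05]]),"cup rim",proj("side",[[.5962,.1521,.0978]]))
E
```

```text
[0.5945 0.1532 0.2018] [ 0.0309  0.9995  0.0002 -0.0006] 0.03950300971424062 [-0.8907 -0.7951 -1.5635]
[ 0.0001 -0.0004  0.0009 -0.0024 -0.0013  0.0757]
foot/ jar col pred [[331.2443 188.88  ]
 [331.0176 167.0045]] cup rim [[332.1894 201.0364]]
```

View pics/c4.png

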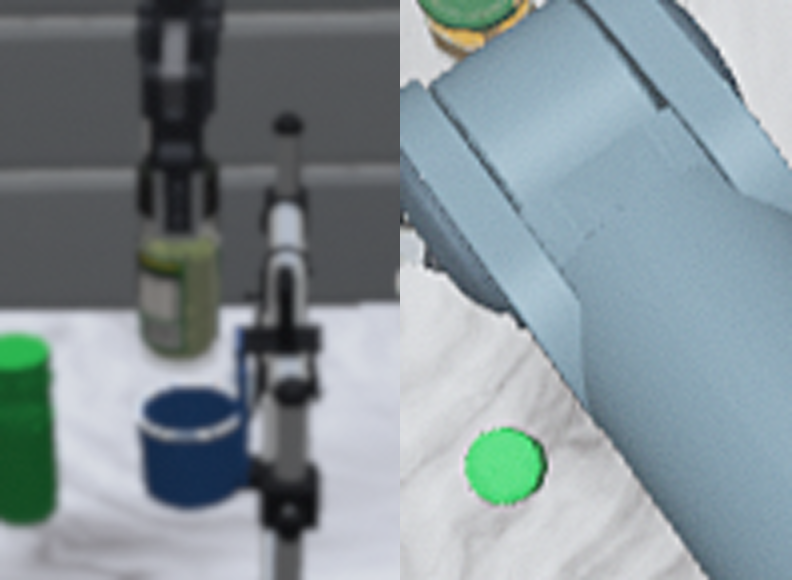

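The side crop shows the jar upright in the grip, at columns 139–217 with its foot at row ~355. The cup rim spans about 141–243. The cup looks further right than predicted, so I'll check silhouettes before inserting.

```bash
python3 - <<'E'
from h import *
t=np.linspace(0,2*np.pi,90)
def circ(n,x,y,z,r):
    q=proj(n,np.c_[x+r*np.cos(t),y+r*np.sin(t),0*t+z]);return np.r_[q.min(0),q.max(0)]
def blob(f,lo,hi,box):
    h=cv2.cvtColor(cv2.imread(f),cv2.COLOR_BGR2HSV);m=cv2.inRange(h,lo,hi);k=np.zeros_like(m);r0,r1,c0,c1=box;k[r0:r1,c0:c1]=m[r0:r1,c0:c1];p=np.argwhere(k);return np.r_[p.min(0)[::-1],p.max(0)[::-1]]
print("c1 pred rim",circ("side",.5944,.151,.165,.0275)); print("now pred rim",circ("side",.5962,.1521,.0978,.0275),"floor",circ("side",.5962,.1521,.0518,.0275))
print("jar foot pred",circ("side",.5945,.1532,.126,.02))
for f,rs in(("side1",(172,180,188,194)),("side4",(203,206,210,215,220,224))):
    a=cv2.imread(f"pics/{f}.png")
    for r in rs: print(f,r,"R",a[r,312:352,2].tolist())
a=cv2.imread("pics/side4.png")
for r in(165,175,183): print("jar",r,a[r,314:345,0].tolist())
E
```

```text
c1 pred rim [317.2395 166.2763 344.8387 179.1233]
now pred rim [318.9201 194.3067 345.4756 208.1173] floor [319.4182 212.5298 345.3208 226.9192]
jar foot pred [321.4434 184.1925 341.0333 193.9278]
side1 172 R [84, 84, 87, 110, 145, 154, 118, 66, 33, 25, 22, 22, 22, 21, 22, 22, 22, 23, 21, 21, 23, 22, 23, 20, 21, 22, 23, 20, 26, 37, 41, 35, 28, 44, 61, 67, 66, 60, 48, 72]
side1 180 R [202, 199, 194, 185, 160, 106, 51, 27, 32, 43, 57, 69, 75, 81, 90, 99, 109, 115, 116, 112, 105, 92, 81, 75, 74, 65, 50, 37, 29, 22, 23, 23, 51, 118, 179, 188, 149, 101, 103, 133]
side1 188 R [210, 209, 208, 203, 182, 130, 70, 31, 24, 22, 21, 21, 22, 20, 20, 20, 21, 22, 23, 21, 20, 19, 21, 22, 23, 22, 22, 21, 19, 21, 21, 22, 22, 28, 34, 50, 88, 132, 159, 162]
side1 194 R [214, 215, 215, 214, 206, 179, 125, 66, 32, 20, 20, 19, 23, 21, 21, 21, 20, 21, 21, 21, 20, 21, 22, 21, 21, 20, 21, 20, 24, 37, 51, 57, 59, 58, 60, 67, 89, 115, 139, 153]
side4 203 R [211, 210, 209, 208, 207, 205, 205, 197, 149, 80, 39, 26, 22, 21, 23, 23, 22, 20, 22, 20, 21, 21, 19, 21, 20, 21, 22, 22, 23, 28, 47, 65, 63, 46, 44, 76, 123,
[... 673 characters left out ...]
20, 20, 21, 20, 22, 20, 21, 22, 20, 21, 21, 21, 21, 20, 20, 20, 22, 20, 20, 22, 26, 31]
side4 224 R [185, 188, 191, 193, 195, 195, 195, 195, 190, 169, 136, 99, 67, 44, 31, 23, 24, 21, 21, 21, 21, 21, 20, 22, 22, 24, 27, 35, 53, 77, 107, 140, 167, 180, 185, 185, 169, 127, 72, 32]
jar 165 [88, 87, 87, 86, 78, 57, 37, 32, 35, 42, 50, 53, 56, 53, 52, 58, 60, 64, 68, 72, 73, 72, 72, 75, 77, 73, 78, 83, 84, 84, 85]
jar 175 [83, 83, 84, 84, 85, 92, 104, 116, 120, 119, 119, 121, 122, 114, 100, 87, 69, 61, 66, 68, 70, 70, 71, 75, 81, 81, 86, 89, 90, 90, 90]
jar 183 [215, 213, 208, 204, 196, 168, 121, 89, 86, 88, 89, 87, 87, 90, 90, 85, 73, 70, 73, 73, 70, 68, 70, 78, 94, 138, 191, 214, 208, 185, 154]
```

Reading the cup by its inner rim, the jar and gripper need about +3.5 mm in x, giving a target x of 0.598. I'll correct that, then lower while feeling for contact.

Request:
{"name": "jog_arm", "arguments": {
  "rows": "0 0 0 -0.0044 -0.0012 0 0;0 0 0 -0.0044 -0.0012 0 0;0 0 0 -0.0044 -0.0012 0.02 0;0 0 0 -0.0044 -0.0012 0.02 0;0 0 0 -0.0044 -0.0012 0.02 0;0 0 0 -0.0044 -0.0012 0.02 0"
}}

```text
time_s: 17.82
eef_pos: [0.5989, 0.1508, 0.1868]
tcp_rot: [0.032, 0.999, 0.0, -0.0]
force: [-0.6, -0.6, -0.2]
finger_gap: 0.0397
```

Request:
{"name": "jog_arm", "arguments": {
  "rows": "0 0 0 0.001 0.0013 0.01 0;0 0 0 0.001 0.0013 0.0175 0;0 0 0 0.001 0.0013 0.0175 0"
}}

```text
time_s: 18.2
eef_pos: [0.5974, 0.1513, 0.1725]
tcp_rot: [0.032, 0.999, -0.0, -0.001]
force: [0.6, 0.3, -1.8]
finger_gap: 0.0394
```

Request:
{"name": "jog_arm", "arguments": {
  "rows": "0 0 0 0 0 0.005 0;0 0 0 0 0 0.0105 0;0 0 0 0 0 0.0105 0"
}}

```text
time_s: 18.58
eef_pos: [0.5977, 0.1514, 0.165]
tcp_rot: [0.032, 0.999, 0.0, -0.001]
force: [0.6, 0.7, -1.1]
finger_gap: 0.0396
```

```bash
python3 - <<'E'
from h import *
a=read_camera("side")[:,:,::-1];cv2.imwrite("pics/side5.png",a)
cv2.imwrite("pics/c5.png",cv2.resize(a[140:240,290:380],None,fx=6,fy=6,interpolation=cv2.INTER_CUBIC))
s=state();print(s["eef_pos"],s["force"])
E
```

```text
[0.5979 0.1515 0.1653] [-0.8344  0.997  -1.3353]
```

View pics/c5.png

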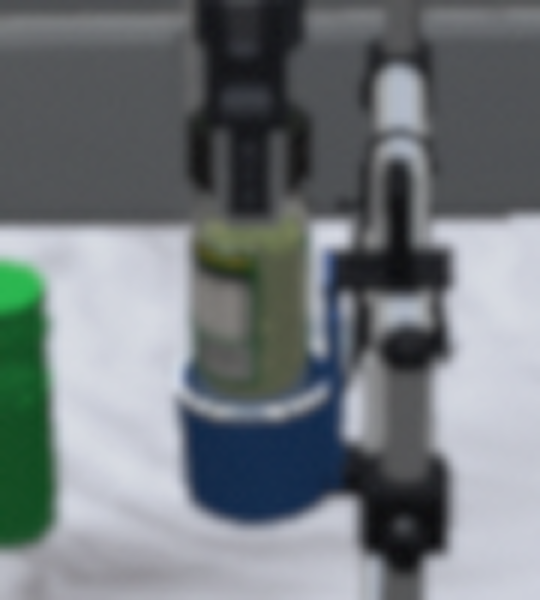

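The jar foot is inside the rim with no contact force: jar at 192–307, rim at 180–332. I'll nudge +1 mm in x and lower it.

Request:
{"name": "jog_arm", "arguments": {
  "rows": "0 0 0 -0.0014 0.0008 0.01 0;0 0 0 -0.0014 0.0008 0.02 0;0 0 0 -0.0014 0.0008 0.03 0;0 0 0 -0.0014 0.0008 0.038 0;0 0 0 -0.0014 0.0008 0.038 0"
}}

```text
time_s: 19.25
eef_pos: [0.5985, 0.1519, 0.1362]
tcp_rot: [0.032, 0.999, -0.0, -0.001]
force: [-0.2, 0.1, -0.6]
finger_gap: 0.0396
```

Request:
{"name": "jog_arm", "arguments": {
  "rows": "0 0 0 0 0 0.002 0;0 0 0 0 0 0.004 0;0 0 0 0 0 0.004 0"
}}

```text
time_s: 19.62
eef_pos: [0.5991, 0.1522, 0.1341]
tcp_rot: [0.032, 0.999, 0.0, -0.001]
force: [-0.1, -0.4, -1.7]
finger_gap: 0.0397
```

Request:
{"name": "jog_arm", "arguments": {
  "rows": "0 0 0 0 0 0.0013 0;0 0 0 0 0 0.0013 0"
}}

```text
time_s: 19.88
eef_pos: [0.599, 0.1521, 0.1331]
tcp_rot: [0.032, 0.999, 0.0, -0.001]
force: [0.2, -0.0, -1.6]
finger_gap: 0.0397
```

Request:
{"name": "jog_arm", "arguments": {
  "rows": "0 0 0 0 0 0.0013 0;0 0 0 0 0 0.0013 0"
}}

```text
time_s: 20.12
eef_pos: [0.599, 0.1521, 0.132]
tcp_rot: [0.032, 0.999, 0.0, -0.001]
force: [-0.1, -0.7, -0.2]
finger_gap: 0.0395
```

Request:
{"name": "jog_arm", "arguments": {
  "rows": "0 0 0 0 0 0.001 0;0 0 0 0 0 0.001 0"
}}

```text
time_s: 20.38
eef_pos: [0.599, 0.1522, 0.1313]
tcp_rot: [0.032, 0.999, 0.0, -0.001]
force: [-0.6, 0.1, -1.0]
finger_gap: 0.0395
```

Request:
{"name": "jog_arm", "arguments": {
  "rows": "0 0 0 0 0 0.001 0;0 0 0 0 0 0.001 0"
}}

```text
time_s: 20.62
eef_pos: [0.5991, 0.1522, 0.1306]
tcp_rot: [0.032, 0.999, 0.0, -0.001]
force: [-0.7, -0.2, -1.3]
finger_gap: 0.0393
```

Request:
{"name": "jog_arm", "arguments": {
  "rows": "0 0 0 0 0 0.001 0;0 0 0 0 0 0.001 0"
}}

```text
time_s: 20.88
eef_pos: [0.5993, 0.1523, 0.1304]
tcp_rot: [0.032, 0.999, 0.0, -0.0]
force: [-0.7, -0.3, 2.2]
finger_gap: 0.0391
```

Request:
{"name": "jog_arm", "arguments": {
  "rows": "0 0 0 0 0 0.001 0;0 0 0 0 0 0.001 0"
}}

```text
time_s: 21.12
eef_pos: [0.5994, 0.1523, 0.1303]
tcp_rot: [0.032, 0.999, -0.0, -0.0]
force: [-1.5, -1.3, 6.2]
finger_gap: 0.0396
```

Request:
{"name": "jog_arm", "arguments": {
  "rows": "0 0 0 0 0 0.001 0;0 0 0 0 0 0.001 0"
}}

```text
time_s: 21.38
eef_pos: [0.5996, 0.1524, 0.1303]
tcp_rot: [0.032, 0.999, -0.0, -0.0]
force: [-2.1, -1.4, 8.5]
finger_gap: 0.0394
```

The jar is on the cup floor. I'll ease off, release and retreat upward.

Request:
{"name": "jog_arm", "arguments": {
  "rows": "0 0 0 0 0 -0.0025 0;0 0 0 0 0 -0.0025 0;0 0 0 0 0 -0.0025 0.75;0 0 0 0 0 -0.0025 0.75;0 0 0 0 0 -0.0025 0.75;0 0 0 0 0 -0.0025 0.75;0 0 0 0 0 -0.05 0.75;0 0 0 0 0 -0.12 0.75;0 0 0 0.1 0 -0.17 0.75;0 0 0 0.18 0.05 -0.17 0.75;0 0 0 0.24 0.1 -0.17 0.75;0 0 0 0.24 0.1 -0.17 0.75"
}}

```text
time_s: 22.88
eef_pos: [0.4207, 0.2418, 0.2566]
tcp_rot: [0.029, 1.0, -0.0, 0.0]
force: [-0.2, -0.2, -0.5]
finger_gap: 0.064
```

```bash
python3 - <<'E'
from h import *
b=read_camera("top")[:,:,::-1];cv2.imwrite("pics/top6.png",b);a=read_camera("side")[:,:,::-1];cv2.imwrite("pics/side6.png",a)
z=lambda a:cv2.resize(a,None,fx=4,fy=4,interpolation=cv2.INTER_CUBIC)
cv2.imwrite("pics/c6.png",np.hstack([z(a[110:255,290:390]),z(b[150:295,260:360])]))
s=state();print(s["time_s"],s["eef_pos"],s["force"])
p3=[cv2.cvtColor(cv2.imread(f"pics/top{i}.png"),cv2.COLOR_BGR2GRAY)[168:205,268:300].astype(np.float32) for i in(0,6)]
print("hook shift px",cv2.phaseCorrelate(*p3))
E
```

```text
22.975 [0.4223 0.2407 0.2565] [ 0.1941 -0.8666 -0.6789]
hook shift px ((-0.02150511217277895, 0.03496573129181613), 0.9867846613749862)
```

View pics/c6.png

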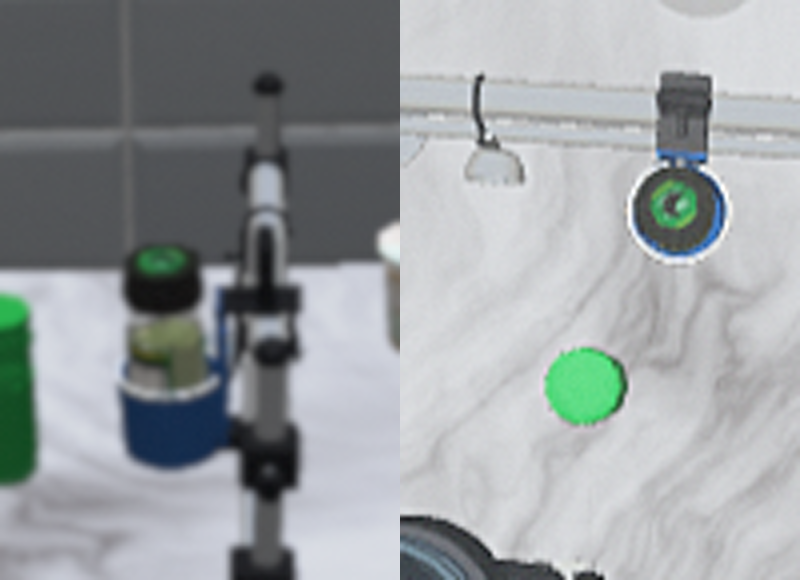

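The jar stands upright in the cup, with its cap at (163,275) in the side crop and (677,210) in the top crop. The holder is level on the bar, the hook has not moved, and the gripper is clear. Handing in.

```bash
python3 -c "
from rig import ticket; print(ticket.hand_in())"
```

```text
the job is handed in; nothing more can be done
None
```

The holder is snapped onto the upper bar with its cup towards you, and the black-cap jar stands upright in the cup. I handed the job in at about 23 s of the 58 s allowed.

**Holder:** I pressed the clip down in 1 mm steps. The lips touched with the tool at z ≈ 0.161 m, and the arms snapped in with a downward pull of about 9 N. It then seated hard at 0.1466 m. The highest push I read was about 11.5 N, but forces were only read at the end of each step. I let go before fetching the jar.

**Jar:** It met the cup floor at about 8.5 N before I released it.

**Last checks:**
- **Pictures:** the jar is upright inside the rim, the holder is level on the bar and the gripper is clear of everything.
- **Hook:** image comparison with the start gave a shift of 0.04 px or less, so it did not slide.
- **Tumbler, mill and teaspoon:** I never went near them, but I did not check them in the last pictures.

**What disagreed:** the two cameras and the robot differed by about 2 to 4 mm on the cup's x position. I set the jar by comparing it with the cup in the side view, and it went in without touching the rim.

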